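# Press the nameplate onto the tank wagon barrel

## Task

Roll the green tank barrel over on the cork mat until its white nameplate faces straight up, then lift it, lay it in the blue press's channel with the plate still up, and slide it along until it is right up against the end stop under the plunger. Then press the red plunger head fully down to its stop, hold it there for about a second and let it spring back up, leaving the barrel where it is. Do not disturb the other models or the tweezers.

Things in the scene. Friction and masses are not known exactly. Their poses are not given: they have to be found in the camera images.
- barrel: Green tank-wagon barrel, a plain cylinder 44 mm in diameter, 130 mm long, about 180 g, lying on the cork mat. Origin mid-length on its axis; x along the axis (ends alike); z out through the white nameplate's middle (at the start about 63 degrees from vertical). It rolls without slipping and stays where left; a fingertip dragged across its top rolls it by half the fingertip's travel.
- nameplate (a point): Outer face of the thin white nameplate (48 mm along the barrel, 20 mm across, 1 mm proud) at its middle, 23 mm from the barrel's axis, halfway along it.
- mat: Fixed cork mat 230 x 230 mm, 3 mm thick, flat on the table. Origin: centre of its underside, z up.
- press: Blue bench press fixed to the table; base 260 x 84 mm, 12 mm thick. Origin on the table under the channel's centre line; x along the channel towards the end stop, z up. A column behind the stop carries an arm 28 mm wide over the channel from x = +34 mm back, at z = 94 to 112 mm; in front of that the channel is free from above. The plunger is at x = +50 mm.
- channel (a point): Middle of a barrel laid in the free front part of the aluminium V channel: the barrel's axis lies 45 mm above the table at press y = 0, z = 45 mm; this point is at press x = -45 mm. The channel's sides slope 45 degrees, top edges 34 mm above the table and 41 mm apart; it runs from press x = -95 to +115 mm, open at the front.
- end_stop (a point): Face of the steel end stop (50 mm wide, top 68 mm above the table) at barrel-axis height, press x = +115 mm. A barrel pushed home touches it, its middle then at press x = +50 mm, right under the plunger.
- plunger (a joint): Travel of the spring plunger in m: 0 up, 0.015 fully down at its stop. The spring takes about 3 N to start and 8 N at the stop, and returns the plunger when let go.
- plunger_head (a point): Middle of the top face of the red round plunger head (32 mm in diameter), 142 mm above the table when up, 127 mm at its stop; on the press at x = +50 mm, y = 0.
- plunger_pad (a point): Middle of the underside of the black rubber pad (24 mm in diameter) at the plunger's foot, 83 mm above the table when up and 68 mm at the stop, where it meets the nameplate of a barrel lying plate-up below it.
- diesel: Dark blue diecast diesel, 130 x 34 x 52 mm, standing loose on the table beyond the work; origin at the centre of its underside. Leave alone.
- footbridge: Orange plastic footbridge, 90 x 70 x 88 mm, loose; origin under the middle of its span. Leave alone.
- signal_box: Tin signal box shell with a dark roof, 100 x 77 x 87 mm, loose; origin at the centre of its underside. Leave alone.
- tweezers: Steel tweezers, 120 x 9 x 8 mm, lying loose beside the work; origin at the centre of the underside, x along them. Leave alone.
Mind the look-alikes: they are no part of the job. What is shaped like the barrel but orange or pink is not meant.

How it is judged:
By the outcome, as a careful person would: the job done as asked, in the order asked, and still so for the second after the job is handed in, with the robot touching nothing.
It also fails if it takes over 64 s, if anything falls off the work surface, if the arm or the gripper's body presses on something with over 40 N, if the wrist force passes 120 N, or if a joint passes its speed limit or range.

## Robot

A 6-joint arm with a two-finger parallel gripper is mounted at the origin on the work surface. World frame = base frame: x ahead of the robot, y to its left, z up, the work surface at z = 0. Lengths are in m, angles in rad, forces in N, time in s.
With the tool pointing down it reaches from about 0.35 to 0.85 m from the base axis. Payload 8.1 kg.
Tool frame: the origin (TCP) lies at the very end of the fingers, on their centre line; the grasp point (between the pads) lies 19 mm behind it; z points along the fingers, y is the line along which they close (so a half turn about z gives the same grasp; the last joint's range is limited). The gripper opens to 93 mm and grips with 3 to 60 N. Pads are 15 mm wide; open, the fingers measure 128 mm over their backs; the gripper's body (75 mm by 188 mm) begins 65 mm behind the grasp point.
Start: joints at [-1.19, 0.13, 1.488, -0, 1.523, -0.085], TCP at [0.27, -0.536, 0.219] pointing down, gripper open.
Joint ranges: [-2.96, 2.96], [-0.89, 2.26], [0.02, 2.5], [-1.34, 4.48], [0, 2.73], [-2.66, 2.66]. Speed limits (rad/s): [2.39, 2.39, 2.79, 3.14, 3.14, 3.14].

## Interface

Orientations are given as a rotation vector (axis times angle).
In Python, from plant import robot, imaging gives the robot as it stands.
- The arm moves only by the tool jog_arm, never from a script. Its argument "rows" is a list of rows, each a list of 2 entries, a list of its own where there are three numbers: the shift along the tool's x, y, z each as a share of 0.2 m, from -1 to 1, then the turn, a rotation vector about the tool's x, y, z each as a share of pi/2 rad, from -1 to 1. A call has 1 to 5 rows; each row is the pose to reach, as a shift and turn from the pose commanded when the call began, along the tool's axes at that moment; what a row does not reach only later rows make up. A row lasts 1/10 s, in which the tool goes at most 50 mm and 8.59 degrees, less where a joint would pass 70% of its speed; a pose out of reach is approached as far as the arm can. A call with a number of a shift or a turn outside -1 to 1 is refused whole. A call with a gripper value outside its range is refused whole. "hand" is the closure, from -1 (fully open) to 1 (shut), set as the call begins (left out, the last holds). The fingers move at their own pace and stop on an object; "squeeze" is the grip in N (left out, the last holds). Time passes only in rows, so rows that repeat a pose let the fingers close. It gives the time, the measured TCP pose, the force, the opening and the grip force at its end, in the units of the state.
- robot.read_state(): the state, without advancing time (a new reading comes with each control period).
- imaging.read_camera(name): name is "side" or "top"; returns a dict with "frame" (384x512x3 uint8, red, green, blue), "vertical_fov" (degrees; the focal length in pixels is half the picture's height over the tangent of half this angle, whatever the lens; pixels are square), "cx", "cy" (the principal point, pixels), "R" (3x3) and "t" (3): a world point X has camera coordinates R X + t. Camera axes: x right, y down, z forward; pixel columns grow to the right and rows downward; lengths in m; the calibration is good to about 2 mm. A picture is of the moment at which its call begins. There is no depth.
- robot.close_job(): hands the job in; it is judged then, once.
The state is a dict: "t": time; "q": joint angles; "dq": joint speeds; "joint_torque": joint torques, N m; "tool_pos": TCP position; "orientation": TCP orientation; "force": force on the tool from outside, world axes, zero at the start; "wrist_torque": the same for the moment, N m; "opening": finger opening in m; "gripper_force": force on a finger pad.
Only numpy, scipy, OpenCV 4.12 (cv2) and the standard library are available. Lean on these libraries where they do the work, as an engineer would, in place of code of your own. Each camera call takes 0.05 s, during which the arm holds its last target. There are 200 camera calls.

## Working session

There is one attempt and no reset: what is moved stays moved. The work goes in short steps, Python scripts to look and compute and a tool call to move; the robot and the scene stay as the last step left them, time stands still between calls to the robot, and variables do not carry over. Pictures are saved under pics/ and viewed, at most 10 in all, crops included, and the job is handed in when it is done.

Besides the shell and the picture viewer there is one more tool, called after "Emit:" by a JSON object that holds its "method" and its "body", one argument or row to a line. jog_arm: Moves the arm, as the interface text tells. Its arguments: {"type":"object","properties":{"rows":{"type":"array"},"hand":{"type":"number"},"squeeze":{"type":"number"}},"required":["rows"]}

```bash
mkdir -p pics; ls; cat > h.py <<'E'
import numpy as np, cv2, pickle
from plant import robot, imaging
def grab(n):
    c=imaging.read_camera(n); pickle.dump(c,open(n+'.pkl','wb')); return c
def load(n): return pickle.load(open(n+'.pkl','rb'))
def K(c):
    f=c['frame'].shape[0]/2/np.tan(np.radians(c['vertical_fov'])/2); return f
def ray(c,u,v):
    d=np.array([(u-c['cx'])/K(c),(v-c['cy'])/K(c),1.]); R=np.array(c['R']);t=np.array(c['t'])
    o=-R.T@t; d=R.T@d; return o,d/np.linalg.norm(d)
def onz(c,u,v,z):
    o,d=ray(c,u,v); return o+d*(z-o[2])/d[2]
def proj(c,X):
    p=np.array(c['R'])@np.array(X)+np.array(c['t']); return np.array([c['cx'],c['cy']])+K(c)*p[:2]/p[2]
def tri(c1,p1,c2,p2):
    o1,d1=ray(c1,*p1);o2,d2=ray(c2,*p2)
    s=np.linalg.lstsq(np.stack([d1,-d2],1),o2-o1,rcond=None)[0]
    a=o1+s[0]*d1;b=o2+s[1]*d2; return (a+b)/2,np.linalg.norm(a-b)
E
python3 - <<'E'
from h import *
for n in('top','side'):
    c=grab(n); cv2.imwrite(f'pics/{n}0.png',cv2.resize(c['frame'][:,:,::-1],(768,576),interpolation=cv2.INTER_CUBIC))
    print(n,c['vertical_fov'],c['cx'],c['cy'],-np.array(c['R']).T@c['t'],np.round(c['R'],3).tolist())
s=robot.read_state();print(s)
E
```

```text
pics
top 50.726691089468304 254.1862988898351 193.70053991334862 [ 0.346266   -0.02245883  1.27916298] [[0.021, -1.0, -0.018], [-0.991, -0.019, -0.135], [0.135, 0.021, -0.991]]
side 50.72343702845018 261.79849385237236 194.05902404245833 [ 0.47362765 -0.9603695   0.72424512] [[0.999, -0.042, -0.021], [-0.04, -0.529, -0.848], [0.025, 0.848, -0.53]]
{'t': 0.1, 'q': array([-1.19040084e+00,  1.31112734e-01,  1.48917817e+00,  3.00473322e-05,
        1.52301071e+00, -8.53706559e-02]), 'dq': array([ 5.01778796e-05, -1.01007596e-03, -2.46996687e-03,  9.71757469e-04,
       -1.16636108e-03,  8.23486546e-04]), 'joint_torque': array([ 1.71245971e-03, -5.61346006e+01, -4.93095231e+01,  7.70827266e-02,
        2.91964004e-02, -1.09681378e-04]), 'tool_pos': array([ 0.26931514, -0.53557547,  0.21767189]), 'orientation': array([-3.05513704e+00, -7.24635069e-01,  3.47734370e-04]), 'force': array([ 0.49614674, -0.37726515,  0.70674251]), 'wrist_torque': array([-0.00473825,  0.01808005, -0.02110484]), 'gripper_force': 0.0, 'opening': 0.09293173312163341}
```

View pics/top0.png

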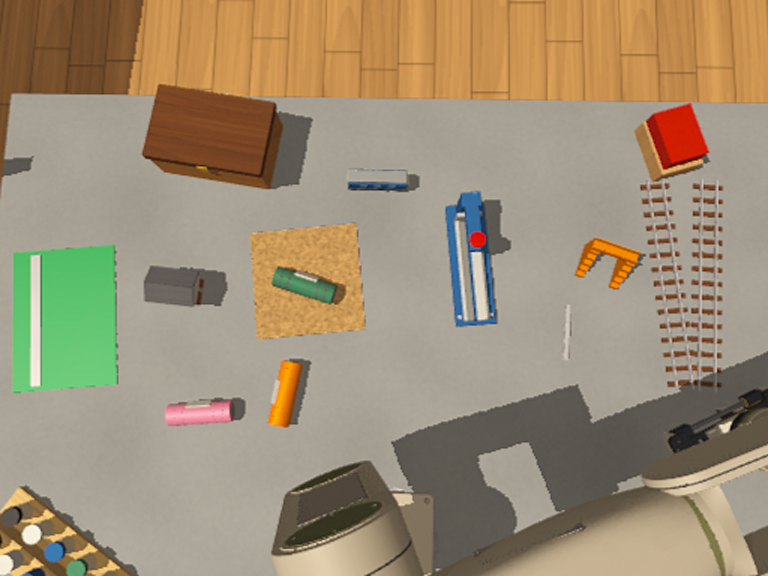

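View pics/side0.png

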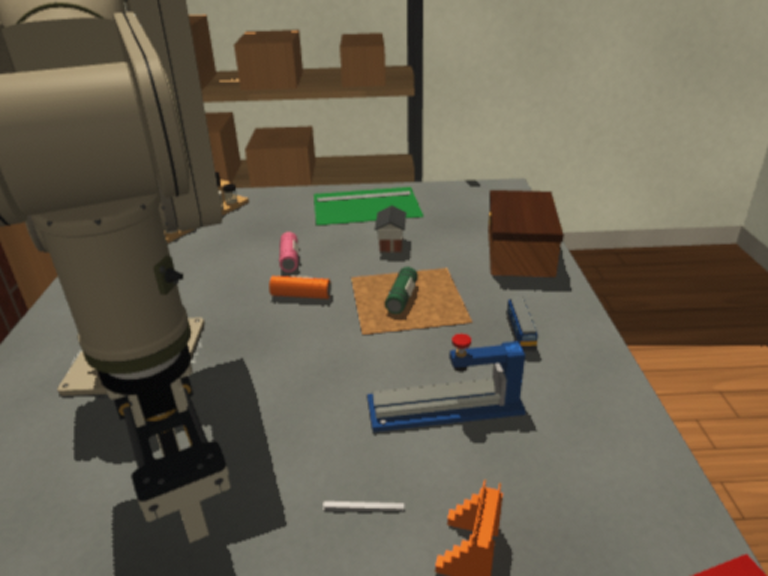

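Top view: the cylinders are green at about (305,284), pink at (199,411) and orange at (285,393). The barrel meant is the green one, on the cork mat, with its plate on the far side (+x). The red plunger head is at (478,239) and the press runs up the picture towards +x. I'll measure these and confirm the barrel with a crop.

```bash
cat > m.py <<'E'
from h import *
def hsv(c): return cv2.cvtColor(c['frame'],cv2.COLOR_RGB2HSV)
def comp(mask,near):
    n,l,s,ce=cv2.connectedComponentsWithStats(mask.astype(np.uint8))
    ok=[i for i in range(1,n) if s[i,4]>=12]
    i=min(ok,key=lambda i:np.hypot(*(ce[i]-near))); return l==i,s[i],ce[i]
def barrel(c,near,white=True):
    h=hsv(c); g=(h[...,0]>55)&(h[...,0]<95)&(h[...,1]>70)
    m,s,ce=comp(g,near)
    yy,xx=np.nonzero(m); hull=cv2.convexHull(np.stack([xx,yy],1).astype(np.int32))
    hm=np.zeros(m.shape,np.uint8); cv2.fillPoly(hm,[hull],1)
    near_=cv2.dilate(hm,np.ones((7,7)))>0
    w=near_&(h[...,1]<45)&(h[...,2]>165)
    yy,xx=np.nonzero(m|w); hull=cv2.convexHull(np.stack([xx,yy],1).astype(np.float32))
    return hull[:,0],m,w
def desc(c,near):
    hull,m,w=barrel(c,near); r=cv2.minAreaRect(hull); b=cv2.boxPoints(r)
    e=np.linalg.norm(b[1]-b[0]),np.linalg.norm(b[2]-b[1])
    if e[0]>e[1]: A,B=(b[1]+b[2])/2,(b[0]+b[3])/2
    else: A,B=(b[0]+b[1])/2,(b[2]+b[3])/2
    yy,xx=np.nonzero(w); wc=np.array([xx.mean(),yy.mean()]) if len(xx) else None
    return A,B,min(e),max(e),wc,len(xx)
E
python3 - <<'E'
from m import *
T=load('top');S=load('side')
dt=desc(T,(203,189));ds=desc(S,(268,194))
print(dt,'\n',ds)
# axis line from planes
def plane(c,A,B):
    o,a=ray(c,*A);_,b=ray(c,*B); n=np.cross(a,b);n/=np.linalg.norm(n);return n,n@o
n1,k1=plane(T,*dt[:2]);n2,k2=plane(S,*ds[:2])
d=np.cross(n1,n2);d/=np.linalg.norm(d);print('axis',d)
for A in dt[:2]: print('top end @z25',onz(T,*A,.025))
for A in ds[:2]: print('side end @z25',onz(S,*A,.025))
M=onz(T,*(dt[0]+dt[1])/2,.025);print('mid',M)
p=np.linalg.lstsq(np.array([n1,n2,d]),np.array([k1,k2,d@M]),rcond=None)[0];print('axis pt',p)
print('plate tri',tri(T,dt[4],S,ds[4]))
for n,c,nr in(('top',T,(318,159)),('side',S,(307,228))):
    h=hsv(c); red=((h[...,0]<6)|(h[...,0]>174))&(h[...,1]>180)&(h[...,2]>120)
    m,s,ce=comp(red,nr);print(n,'red',s,ce)
    yy,xx=np.nonzero(m);print(cv2.fitEllipse(np.stack([xx,yy],1).astype(np.float32)))
    bl=(h[...,0]>100)&(h[...,0]<118)&(h[...,1]>150)
    m,s,ce=comp(bl,(315,172) if n=='top' else (320,255));print('blue',s,ce)
a=T['frame'][100:240,150:360];b=S['frame'][165:305,230:370]
cv2.imwrite('pics/crop.png',cv2.resize(np.hstack([a,b])[:,:,::-1],(800,320),interpolation=cv2.INTER_CUBIC))
E
```

```text
(array([192.80003, 186.6    ], dtype=float32), array([210.80003, 192.6    ], dtype=float32), np.float32(12.649111), np.float32(18.973665), array([203.2, 184.4]), 25) 
 (array([273.43814, 178.63919], dtype=float32), array([263.12888, 201.83508], dtype=float32), np.float32(10.661117), np.float32(25.383663), None, 0)
axis [0.29509194 0.95467921 0.03883743]
top end @z25 [0.53571894 0.19774873 0.025     ]
top end @z25 [0.51776565 0.14039182 0.025     ]
side end @z25 [0.55093625 0.25658825 0.025     ]
side end @z25 [0.50863976 0.11216429 0.025     ]
mid [0.52672945 0.16902925 0.025     ]
axis pt [0.52644183 0.16900025 0.0278985 ]Traceback (most recent call last):
  File "<stdin>", line 14, in <module>
  File "h.py", line 16, in tri
    o1,d1=ray(c1,*p1);o2,d2=ray(c2,*p2)
                            ~~~^^^^^^^^
TypeError: Value after * must be an iterable, not NoneType
```

```bash
python3 - <<'E'
from m import *
T=load('top');S=load('side')
h=hsv(T)
for u,v in((190,186),(203,192),(215,194),(220,199),(203,184),(200,183)):print('T',u,v,h[v,u])
h=hsv(S)
for u,v in((271,185),(268,194),(263,203),(258,200),(272,193),(273,190),(266,187)):print('S',u,v,h[v,u])
a=T['frame'][110:260,160:340];b=S['frame'][165:315,220:370]
x=np.vstack([cv2.resize(T['frame'][140:215,165:255],None,fx=4,fy=4,interpolation=2),cv2.resize(S['frame'][165:225,225:315],None,fx=4,fy=4,interpolation=2)])
y=np.vstack([cv2.resize(T['frame'][120:225,290:340],None,fx=3,fy=3,interpolation=2),np.zeros((x.shape[0]-315,150,3),np.uint8)])
z=cv2.resize(S['frame'][215:295,235:360],None,fx=2,fy=2,interpolation=2);z=np.vstack([z,np.zeros((x.shape[0]-160,250,3),np.uint8)])
cv2.imwrite('pics/crop.png',np.hstack([x,y,z])[:,:,::-1])
E
```

```text
T 190 186 [ 68 108 156]
T 203 192 [ 68 108 144]
T 215 194 [ 68 100 145]
T 220 199 [ 68 111 126]
T 203 184 [ 17  41 214]
T 200 183 [ 17  42 215]
S 271 185 [ 65 104  88]
S 268 194 [62 89 72]
S 263 203 [26 35 59]
S 258 200 [51 70 51]
S 272 193 [ 20  52 108]
S 273 190 [ 21  49 109]
S 266 187 [ 66 110  97]
```

View pics/crop.png

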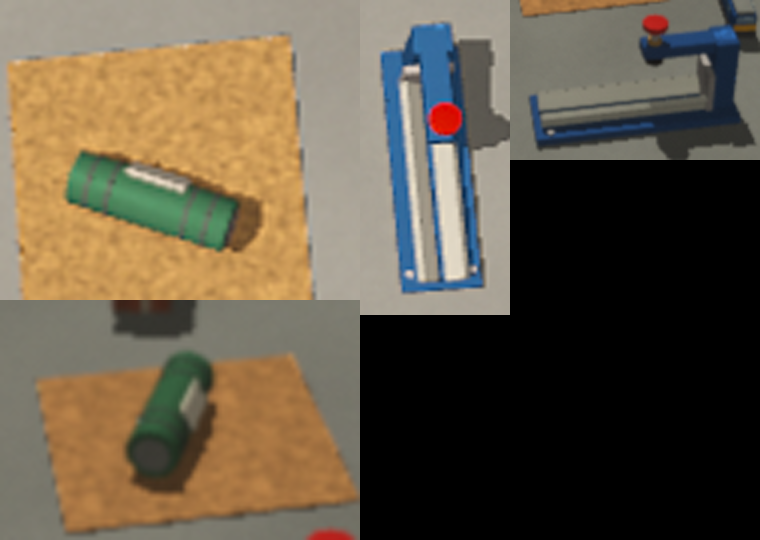

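The crop confirms it: the green barrel on the mat has its white plate on the far right-hand side, and the dark bands split its mask. The press channel points roughly +x, with the red head at its far end.

```bash
cat > m.py <<'E'
from h import *
def hsv(c): return cv2.cvtColor(cv2.resize(c['frame'],None,fx=4,fy=4,interpolation=cv2.INTER_CUBIC),cv2.COLOR_RGB2HSV)
def dn(p): return (np.asarray(p,float)+.5)/4-.5
def comp(mask,near):
    n,l,s,ce=cv2.connectedComponentsWithStats(mask.astype(np.uint8))
    ok=[i for i in range(1,n) if s[i,4]>=100]
    i=min(ok,key=lambda i:np.hypot(*(dn(ce[i])-near))); return l==i
def masks(c,near,wv,r=45):
    h=hsv(c); H,Sa,V=[h[...,i].astype(int) for i in range(3)]
    win=np.zeros(H.shape,bool); x,y=[int(4*a) for a in near]; r*=4; win[max(0,y-r):y+r,max(0,x-r):x+r]=1
    g=((H>48)&(H<95)&(Sa>65)&win).astype(np.uint8)
    g=cv2.morphologyEx(g,cv2.MORPH_OPEN,np.ones((5,5)))
    g=cv2.morphologyEx(g,cv2.MORPH_CLOSE,np.ones((21,21)))
    m=comp(g,near); d=cv2.dilate(m.astype(np.uint8),np.ones((25,25)))>0
    w=comp2((Sa<62)&(V>wv)&d&~0)
    return m,w
def comp2(mask):
    n,l,s,ce=cv2.connectedComponentsWithStats(mask.astype(np.uint8))
    return l==1+np.argmax(s[1:,4]) if n>1 else mask
def pts(m): y,x=np.nonzero(m); return np.stack([x,y],1).astype(np.float32)
def desc(c,near,wv):
    m,w=masks(c,near,wv)
    r=cv2.minAreaRect(cv2.convexHull(pts(m|w))); b=dn(cv2.boxPoints(r))
    e=np.linalg.norm(b[1]-b[0]),np.linalg.norm(b[2]-b[1])
    if e[0]>e[1]: A,B=(b[1]+b[2])/2,(b[0]+b[3])/2
    else: A,B=(b[0]+b[1])/2,(b[2]+b[3])/2
    P=pts(w); wc=dn(cv2.minAreaRect(P)[0]) if len(P) else None
    return A,B,min(e),max(e),wc,len(P)
def plane(c,A,B):
    o,a=ray(c,*A);_,b=ray(c,*B); n=np.cross(a,b);n/=np.linalg.norm(n);return n,n@o
E
python3 - <<'E'
from m import *
T=load('top');S=load('side')
dt=desc(T,(203,189),185);ds=desc(S,(268,194),98)
print(dt,'\n',ds)
n1,k1=plane(T,*dt[:2]);n2,k2=plane(S,*ds[:2])
d=np.cross(n1,n2);d/=np.linalg.norm(d);print('axis',d)
for A in dt[:2]: print('top end @z25',onz(T,*A,.025))
for A in ds[:2]: print('side end @z25',onz(S,*A,.025))
M=onz(T,*(dt[0]+dt[1])/2,.025);print('mid',M)
print('axis pt',np.linalg.lstsq(np.array([n1,n2,d]),np.array([k1,k2,d@M]),rcond=None)[0])
if dt[4] is not None and ds[4] is not None: print('plate tri',tri(T,dt[4],S,ds[4]))
rc=[]
for n,c,nr in(('top',T,(318,159)),('side',S,(307,228))):
    h=hsv(c).astype(int); red=((h[...,0]<6)|(h[...,0]>174))&(h[...,1]>180)&(h[...,2]>60)
    m=comp(red,nr);e=cv2.fitEllipse(cv2.convexHull(pts(m)));print(n,'red',dn(e[0]),e[1]);rc.append(dn(e[0]))
    bl=(h[...,0]>98)&(h[...,0]<120)&(h[...,1]>130)
    m=comp(cv2.morphologyEx(bl.astype(np.uint8),cv2.MORPH_CLOSE,np.ones((9,9))),(315,172) if n=='top' else (320,255))
    hull=cv2.convexHull(pts(m));print('blue poly',dn(cv2.approxPolyDP(hull,10,True)[:,0]).tolist())
print('head tri',tri(T,rc[0],S,rc[1]),onz(T,*rc[0],.142))
E
```

```text
(array([182.05921936, 183.33078003]), array([222.1056366 , 196.12911987]), np.float64(13.207861376565846), np.float64(42.041801058258635), array([203.31855774, 184.42289734]), 330) 
 (array([273.23422241, 174.07286072]), array([261.57389069, 201.55787659]), np.float64(15.252393583210605), np.float64(29.85614267393765), array([270.71212769, 177.56124878]), 977)
axis [0.28275182 0.9582234  0.04312001]
top end @z25 [0.54549006 0.23208586 0.025     ]
top end @z25 [0.5072965  0.10455814 0.025     ]
side end @z25 [0.55237797 0.28899254 0.025     ]
side end @z25 [0.50380072 0.11413501 0.025     ]
mid [0.52633429 0.16812504 0.025     ]
axis pt [0.5247327  0.1678944  0.04062751]
plate tri (array([0.53471026, 0.1556836 , 0.08709125]), np.float64(0.002388228120393439))
top red [318.16375732 159.14251709] (42.352073669433594, 42.75701904296875)
blue poly [[328.875, 215.125], [303.875, 216.375], [296.875, 137.625], [308.875, 128.625], [319.125, 128.125]]
side red [307.32989502 226.66804504] (35.04703903198242, 47.695960998535156)
blue poly [[339.875, 200.625], [348.125, 222.625], [348.625, 275.125], [249.125, 285.625], [245.375, 263.125]]
head tri (array([ 0.60455677, -0.17934812,  0.13863334]), np.float64(0.0006220754720988855)) [ 0.60411233 -0.17889366  0.142     ]
```

```bash
python3 - <<'E'
import re
s=open('m.py').read()
s=s.replace("d=cv2.dilate(m.astype(np.uint8),np.ones((25,25)))>0","hm=np.zeros(m.shape,np.uint8);cv2.fillPoly(hm,[cv2.convexHull(pts(m).astype(np.int32))],1);d=cv2.dilate(hm,np.ones((dd,dd)))>0").replace("wv,r=45","wv,r=30,dd=5").replace("def desc(c,near,wv):","def desc(c,near,wv,r=30):").replace("masks(c,near,wv)\n","masks(c,near,wv,r)\n")
open('m.py','w').write(s)
E
python3 - <<'E'
from m import *
T=load('top');S=load('side')
dt=desc(T,(203,189),185);ds=desc(S,(268,194),98,22)
print(dt,'\n',ds)
n1,k1=plane(T,*dt[:2]);n2,k2=plane(S,*ds[:2])
d=np.cross(n1,n2);d/=np.linalg.norm(d);print('axis',d)
M=onz(T,*(dt[0]+dt[1])/2,.025);print('mid',M)
p=np.linalg.lstsq(np.array([n1,n2,d]),np.array([k1,k2,d@M]),rcond=None)[0];print('axis pt',p)
P,e=tri(T,dt[4],S,ds[4]);print('plate tri',P,e)
a=np.array([.2868,.958,0]);r=P-[.5263,.168,.025];r-=a*(r@a);print('radial',r,np.linalg.norm(r),np.degrees(np.arctan2(np.hypot(r[0],r[1]),r[2])))
# press in top: left/right base edges on z=.012
for q in ([328.875,215.125],[303.875,216.375],[296.875,137.625]): print(onz(T,*q,.012))
# side front corners
for q in([249.125,285.625],[348.625,275.125]):print('s',onz(S,*q,.0),onz(S,*q,.012))
h=hsv(T); hull=None
m,w=masks(S,(268,194),98,22)
v=cv2.resize(S['frame'][165:225,225:315],None,fx=4,fy=4,interpolation=2)
v=np.hstack([v,np.repeat((m*120+w*255)[660:900,900:1260,None],3,2).clip(0,255).astype(np.uint8)]);cv2.imwrite('pics/mask.png',v[:,:,::-1])
# tweezers, channel edge: bright strip lines
E
```

```text
(array([182.05921936, 183.33078003]), array([222.1056366 , 196.12911987]), np.float64(13.207861376565846), np.float64(42.041801058258635), array([203.31855774, 184.42289734]), 330) 
 (array([274.16928101, 178.7623291 ]), array([263.2796936 , 202.09716797]), np.float64(12.369381424592742), np.float64(25.750685791855876), array([272.67721558, 189.8168335 ]), 619)
axis [ 0.28797943  0.95755866 -0.01221753]
mid [0.52633429 0.16812504 0.025     ]
axis pt [0.52638704 0.1681014  0.02438992]
plate tri [0.5418466  0.16314801 0.0368222 ] 0.0008870043114970864
radial [ 0.01560093 -0.0046705   0.0118222 ] 0.020123794886801126 54.02205846005622
[ 0.45550492 -0.23018377  0.012     ]
[ 0.4500326  -0.15226042  0.012     ]
[ 0.70300456 -0.12857419  0.012     ]
s [ 0.45806514 -0.22714826  0.        ] [ 0.458323   -0.23929698  0.012     ]
s [ 0.711241   -0.20617963  0.        ] [ 0.70730399 -0.21867579  0.012     ]
```

View pics/mask.png

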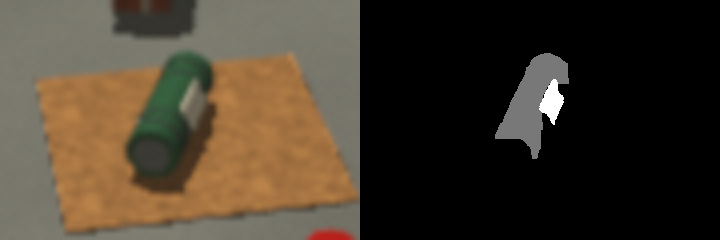

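Measured: barrel middle at (0.526,0.168) with its axis 24.4 mm high (25 expected), yaw 73.3°, plate on the +x side. The plunger head is at (0.604,-0.179,0.139) (142 mm expected) and the press yaw is about 5°. Next I'll refine the press and plan the first move.

```bash
cat > p.py <<'E'
import sys
from m import *
from scipy.spatial.transform import Rotation as R
def plan(x,y,z,yaw):
    s=robot.read_state(); Rm=R.from_rotvec(s['orientation']).as_matrix()
    c,sn=np.cos(np.radians(yaw)),np.sin(np.radians(yaw)); Rt=np.array([[c,sn,0],[sn,-c,0],[0,0,-1]])
    d=Rm.T@(np.array([x,y,z])-s['tool_pos'])/.2; w=R.from_matrix(Rm.T@Rt).as_rotvec()/(np.pi/2)
    print('t',round(s['t'],2),'pos',np.round(s['tool_pos'],4),'yaw',round(np.degrees(np.arctan2(Rm[1,0],Rm[0,0])),2),'F',np.round(s['force'],1),'q6',round(s['q'][5],2),'open',round(s['opening'],4))
    print('shift',np.round(d,4).tolist(),'turn',np.round(w,4).tolist())
    return d,w,Rm
if __name__=='__main__': plan(*map(float,sys.argv[1:]))
E
python3 p.py 0.532 0.166 0.15 -16.7
python3 - <<'E'
from m import *
T=load('top');h=hsv(T).astype(int)
# profile across press rows: print sat/val/hue transitions
for v in (170,180,190,200,210):
    y=4*v+2; row=h[y,4*290:4*340]; lab=''.join('B' if (98<a<120 and b>110) else ('W' if c>200 else ('w' if c>150 else '.')) for a,b,c in row[::2]); print(v,lab)
E
```

```text
t 0.1 pos [ 0.2693 -0.5356  0.2177] yaw 26.69 F [ 0.5 -0.4  0.7] q6 -0.09 open 0.0929
shift [2.7489, -2.5438, 0.3432] turn [-0.0011, 0.0003, 0.4821]
170 wwwwwwwwwwwwwwwwwww.BBBBBBBBBBwwWWWww.wwwww..BBBwwWWWWWWWWWWWWw...BBBBBB....wwwwwwwwwwwwwwwwwwwwwwww
180 wwwwwwwwwwwwwwwwwwww..BBBBBBBBBBwwWWWww.wwwww..BBBwwWWWWWWWWWWWWw...BBBBBB....wwwwwwwwwwwwwwwwwwwwww
190 wwwwwwwwwwwwwwwwwwwwww..BBBBBBBBBBwwWWWwwwwwwww...BBwwWWWWWWWWWWWWw...BBBBBB....wwwwwwwwwwwwwwwwwwww
200 wwwwwwwwwwwwwwwwwwwwwwww..BBBBBBBBBwwWWWWwwwwwwww..BBBwwWWWWWWWWWWWWw...BBBBBB....wwwwwwwwwwwwwwwwww
210 wwwwwwwwwwwwwwwwwwwwwwwwww..BBwwWWwwwwwwWWWwwwwwwww...BwwwWWWWWWWWWWWWw......wBBB...wwwwwwwwwwwwwwww
```

```bash
python3 - <<'E'
from m import *
T=load('top');h=hsv(T).astype(int)
res={'L':[], 'Lin':[],'Rin':[],'R':[]}
for y in range(4*168,4*206):
    row=h[y,4*290:4*340]; W=(row[:,1]<70)&(row[:,2]>172)
    B=(row[:,0]>98)&(row[:,0]<120)&(row[:,1]>110)
    b0=np.nonzero(B)[0][0]; i=b0
    # base left edge b0; first white after it; base right edge last B
    w=np.nonzero(W[b0:])[0][0]+b0; res['L'].append((b0,y)); res['Lin'].append((w,y))
    seg=np.nonzero(W[b0+60:])[0]; 
    wl=[k for k in range(b0,200) if W[k]]; mid=[k for k in range(w+30,200) if W[k] and W[k-1:k+20].all()]
    r0=mid[0]; r1=r0
    while W[r1]: r1+=1
    res['Rin'].append((r0,y)); res['R'].append((r1,y))
for k,z in (('L',.012),('Lin',.034),('Rin',.014),('R',.034)):
    p=np.array(res[k],float); f=np.polyfit(p[:,1],p[:,0],1)
    q=[onz(T,*dn((1160+np.polyval(f,y),y)),z) for y in(672,824)]
    d=q[1]-q[0]; d=-d if d[0]<0 else d
    yaw=np.arctan2(d[1],d[0]); hd=np.array([.6043,-.179]); n=np.array([-np.sin(np.radians(5)),np.cos(np.radians(5))])
    print(k,'yaw',np.degrees(yaw).round(2),'lat offset from head axis',[round(float(n@(a[:2]-hd)),4) for a in q])
E
```

```text
Traceback (most recent call last):
IndexError: list index out of range
```

Emit:
{"method": "jog_arm", "body": {
  "rows": [
    [[1,-1,0.17],[0,0,0.25]],
    [[1,-1,0.17],[0,0,0.25]],
    [[1,-1,0.17],[0,0,0.25]],
    [[1,-1,0.17],[0,0,0.25]],
    [[1,-1,0.17],[0,0,0.25]]
  ],
  "hand": -0.5,
  "squeeze": 20
}}

```text
t: 0.6
tool_pos: [0.3475, -0.2984, 0.1881]
orientation: [-3.139, -0.114, 0.0]
force: [0.6, 0.9, 0.3]
opening: 0.0696
gripper_force: 0.0
```

```bash
python3 p.py 0.532 0.166 0.15 -16.7
```

```text
t 0.6 pos [ 0.3475 -0.2984  0.1881] yaw 4.14 F [0.6 0.9 0.3] q6 0.68 open 0.0696
shift [1.0881, -2.2493, 0.1913] turn [-0.0003, 0.0002, 0.2316]
```

Emit:
{"method": "jog_arm", "body": {
  "rows": [
    [[0.5,-1,0.09],[0,0,0.12]],
    [[0.5,-1,0.09],[0,0,0.12]],
    [[0.5,-1,0.09],[0,0,0.12]],
    [[0.5,-1,0.09],[0,0,0.12]],
    [[0.5,-1,0.09],[0,0,0.12]]
  ]
}}

```text
t: 1.1
tool_pos: [0.4329, -0.0905, 0.1703]
orientation: [-3.136, 0.178, 0.0]
force: [0.2, 0.4, -0.4]
opening: 0.0697
gripper_force: 0.0
```

```bash
python3 p.py 0.532 0.166 0.15 -16.7
```

```text
t 1.1 pos [ 0.4329 -0.0905  0.1703] yaw -6.51 F [ 0.2  0.4 -0.4] q6 1.36 open 0.0697
shift [0.347, -1.3304, 0.1024] turn [-0.0005, 0.0003, 0.1132]
```

Emit:
{"method": "jog_arm", "body": {
  "rows": [
    [[0.26,-1,0.1],[0,0,0.113]],
    [[0.26,-1,0.1],[0,0,0.113]],
    [[0.26,-1,0.1],[0,0,0.113]],
    [[0.26,-1,0.1],[0,0,0.113]],
    [[0.26,-1,0.1],[0,0,0.113]]
  ]
}}

```text
t: 1.6
tool_pos: [0.5074, 0.1031, 0.1498]
orientation: [-3.108, 0.453, 0.002]
force: [0.0, 0.2, 0.3]
opening: 0.0694
gripper_force: 0.0
```

```bash
python3 p.py 0.532 0.166 0.07 -16.7
```

```text
t 1.6 pos [0.5074 0.1031 0.1498] yaw -16.59 F [0.  0.2 0.3] q6 1.96 open 0.0694
shift [0.0286, -0.3364, 0.3993] turn [-0.0005, 0.0008, 0.0012]
```

Emit:
{"method": "jog_arm", "body": {
  "rows": [
    [[0.027,-0.336,0.2],[0,0,0]],
    [[0.027,-0.336,0.399],[0,0,0]],
    [[0.027,-0.336,0.399],[0,0,0]],
    [[0.027,-0.336,0.399],[0,0,0]]
  ]
}}

```text
t: 2.0
tool_pos: [0.5296, 0.1613, 0.0685]
orientation: [3.106, -0.456, -0.008]
force: [-0.4, -0.5, 0.3]
opening: 0.0701
gripper_force: 0.0
```

```bash
python3 p.py 0.532 0.166 0.046 -16.7
```

```text
t 2.0 pos [0.5296 0.1613 0.0685] yaw -16.72 F [-0.4 -0.5  0.3] q6 2.07 open 0.0701
shift [0.0055, -0.0263, 0.1123] turn [0.002, 0.0032, -0.0002]
```

Emit:
{"method": "jog_arm", "body": {
  "rows": [
    [[0.003,-0.015,0.05],[0,0,0]],
    [[0.003,-0.015,0.09],[0,0,0]],
    [[0.003,-0.015,0.1],[0,0,0]],
    [[0.003,-0.015,0.107],[0,0,0]],
    [[0.003,-0.015,0.11],[0,0,0]]
  ]
}}

```text
t: 2.5
tool_pos: [0.5337, 0.1642, 0.0495]
orientation: [-3.108, 0.459, -0.001]
force: [0.0, 0.4, 0.8]
opening: 0.07
gripper_force: 0.0
```

```bash
python3 p.py 0.532 0.166 0.045 -16.7
```

```text
t 2.5 pos [0.5337 0.1642 0.0495] yaw -16.81 F [0.  0.4 0.8] q6 2.07 open 0.07
shift [-0.0105, -0.0062, 0.0227] turn [-0.0003, -0.0005, -0.0012]
```

Emit:
{"method": "jog_arm", "body": {
  "rows": [
    [[0,0,0.008],[0,0,0]],
    [[0,0,0.014],[0,0,0]],
    [[0,0,0.018],[0,0,0]],
    [[0,0,0.018],[0,0,0]]
  ]
}}

```text
t: 2.9
tool_pos: [0.5348, 0.1642, 0.0471]
orientation: [-3.108, 0.458, -0.005]
force: [-0.4, -2.4, 8.1]
opening: 0.0697
gripper_force: 4.1
```

Emit:
{"method": "jog_arm", "body": {
  "rows": [
    [[-0.03,0,0],[0,0,0]],
    [[-0.06,0,0],[0,0,0]],
    [[-0.09,0,0],[0,0,0]],
    [[-0.12,0,0],[0,0,0]],
    [[-0.15,0,0],[0,0,0]]
  ]
}}

```text
t: 3.4
tool_pos: [0.5059, 0.1731, 0.0471]
orientation: [-3.108, 0.458, -0.005]
force: [-0.1, -2.7, 8.7]
opening: 0.0698
gripper_force: 4.1
```

Emit:
{"method": "jog_arm", "body": {
  "rows": [
    [[0,0,0],[0,0,0]],
    [[0,0,-0.02],[0,0,0]],
    [[0,0,-0.1],[0,0,0]],
    [[0.06,0,-0.1],[0,0,0]],
    [[0.06,0,-0.1],[0,0,0]]
  ]
}}

```text
t: 3.9
tool_pos: [0.518, 0.1694, 0.066]
orientation: [-3.107, 0.459, -0.004]
force: [0.5, -0.4, -0.5]
opening: 0.0699
gripper_force: 0.0
```

```bash
python3 - <<'E'
from m import *
for n in('top','side'): grab(n)
T=load('top');S=load('side')
x=cv2.resize(T['frame'][150:230,160:260],None,fx=4,fy=4,interpolation=2);y=cv2.resize(S['frame'][150:230,220:320],None,fx=4,fy=4,interpolation=2)
cv2.imwrite('pics/roll1.png',np.hstack([x,y])[:,:,::-1])
E
python3 p.py 0.532 0.166 0.045 -16.7
```

```text
t 4.0 pos [0.5161 0.1694 0.0647] yaw -16.81 F [ 0.1  0.5 -0.2] q6 2.09 open 0.0695
shift [0.0812, -0.0066, 0.0984] turn [0.0002, 0.0005, -0.0012]
```

View pics/roll1.png

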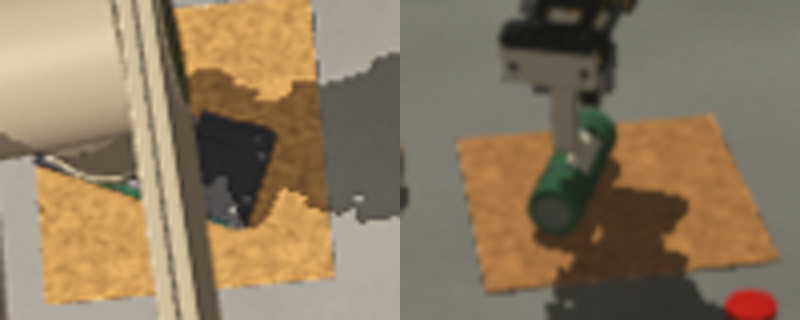

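The picture shows the barrel rolled, with the plate now upper right near pixel (585,150). The tip travelled 30 mm, which is about 39°, so about 18 mm of drag remains.

Emit:
{"method": "jog_arm", "body": {
  "rows": [
    [[0,0,0.05],[0,0,0]],
    [[0,0,0.09],[0,0,0]],
    [[0,0,0.1],[0,0,0]],
    [[0,0,0.1],[0,0,0]]
  ]
}}

```text
t: 4.4
tool_pos: [0.5179, 0.169, 0.047]
orientation: [3.107, -0.458, 0.006]
force: [0.0, -4.9, 17.5]
opening: 0.0699
gripper_force: 8.6
```

Emit:
{"method": "jog_arm", "body": {
  "rows": [
    [[-0.023,0,0],[0,0,0]],
    [[-0.046,0,0],[0,0,0]],
    [[-0.069,0,0],[0,0,0]],
    [[-0.091,0,0],[0,0,0]],
    [[-0.091,0,0],[0,0,0]]
  ]
}}

```text
t: 4.9
tool_pos: [0.4999, 0.1745, 0.047]
orientation: [3.108, -0.458, 0.005]
force: [-2.8, -6.0, 16.6]
opening: 0.0697
gripper_force: 8.4
```

Emit:
{"method": "jog_arm", "body": {
  "rows": [
    [[0,0,-0.1],[0,0,0]],
    [[0,0,-0.25],[0,0,0]],
    [[0,0.4,-0.5],[0,0,0]],
    [[0,0.8,-0.5],[0,0,0]],
    [[0,1,-0.5],[0,0,0]]
  ],
  "hand": -1
}}

```text
t: 5.4
tool_pos: [0.4575, 0.0391, 0.1382]
orientation: [3.108, -0.455, 0.001]
force: [-0.0, -0.0, 0.1]
opening: 0.0928
gripper_force: 0.0
```

Emit:
{"method": "jog_arm", "body": {
  "rows": [
    [[0,0.25,0],[0,0,0]],
    [[0,0.5,0],[0,0,0]],
    [[0,0.5,0],[0,0,0]]
  ]
}}

```text
t: 5.7
tool_pos: [0.4271, -0.0607, 0.1369]
orientation: [3.105, -0.468, -0.002]
force: [0.4, 0.0, 0.1]
opening: 0.0929
gripper_force: 0.0
```

```bash
python3 - <<'E'
from m import *
for n in('top','side'): grab(n)
T=load('top');S=load('side')
x=cv2.resize(T['frame'][150:230,160:260],None,fx=4,fy=4,interpolation=2);y=cv2.resize(S['frame'][150:230,220:320],None,fx=4,fy=4,interpolation=2)
cv2.imwrite('pics/roll2.png',np.hstack([x,y])[:,:,::-1])
E
python3 p.py 0.503 0.175 0.1 73.3
```

```text
t 5.8 pos [ 0.4284 -0.0565  0.137 ] yaw -16.99 F [-0.4  0.7  0.6] q6 1.62 open 0.0931
shift [0.0188, -1.2162, 0.1854] turn [-0.0008, 0.0004, -1.0032]
```

View pics/roll2.png

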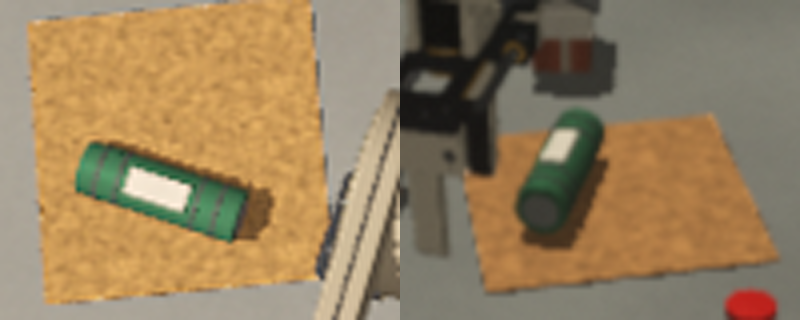

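The plate now sits near the top of the barrel, around (156,188) in the left crop. I'll measure how accurate that is.

```bash
python3 - <<'E'
from m import *
T=load('top');S=load('side')
A,B,w,l,wc,n=desc(T,(200,196),185); print(A,B,w,l,wc,n)
m,_=masks(T,(200,196),185); r=cv2.minAreaRect(cv2.convexHull(pts(m)))
a=onz(T,*A,.025);b=onz(T,*B,.025);d=(a-b)/np.linalg.norm(a-b); u=np.array([d[1],-d[0],0])
M=(a+b)/2;print('mid',M,'len',np.linalg.norm(a-b),'yaw',np.degrees(np.arctan2(d[1],d[0])))
P=onz(T,*wc,.048);e=u@(P-M);print('plate',P,'lateral',e,'deg',np.degrees(np.arcsin(e/.023)),'along',d@(P-M))
ms,ws=masks(S,(268,192),98,22); q=dn(cv2.minAreaRect(pts(ws))[0]);print('side white',q,ws.sum())
Q,er=tri(T,wc,S,q);print('tri',Q,er,'lat',u@(Q-M),'tilt',np.degrees(np.arctan2(u@(Q-M),Q[2]-.025)))
# press from initial? use present picture if unoccluded
c=T;h=hsv(c).astype(int)
for y in range(4*170,4*206,48):
    row=h[y,4*285:4*340]; print(y,''.join('B' if (98<a_<120 and b_>110) else ('W' if (c_>172 and b_<70) else '.') for a_,b_,c_ in row[::2]))
E
```

```text
[179.44671631 190.66629028] [219.40753174 203.8298645 ] 13.297128639718581 42.073108466312426 [198.71253967 196.86250305] 1678
mid [0.50247164 0.1757301  0.025     ] len 0.1329268594415371 yaw 72.88875384596864
plate [0.50069832 0.17414866 0.048     ] lateral -0.001229517539381724 deg -3.06433744254299 along -0.002033199129639918
side white [259.56054688 185.89787292] 1035
tri [0.50050656 0.17426494 0.04712649] 0.0005989493837642215 lat -0.001447004294793933 tilt -3.741638908675814
680 ..............................BBBBBBBBBB.WWWWW..........BBWWWWWWWWWWWWWWW...BBBBBB...........WWW..............
728 ........WWWWWWW............WW...BBBBBBBBBB.WWWWW..........BB.WWWWWWWWWWWWWW...BBBBBBB....WW............WWWWWWW
776 WWWWWWWWWWWWWWW.WWWWWWWWWWWWWW.....WWWW.................WW.......................BBBBBBB..WWW.................
```

Tilt is about -3°, well within tolerance, and the middle (0.5025,0.1757) agrees with the predicted roll. Next is the grasp approach with a 90° turn.

Emit:
{"method": "jog_arm", "body": {
  "rows": [
    [[0,-0.25,0],[0,0,-0.095]],
    [[0,-0.5,0],[0,0,-0.19]],
    [[0,-0.75,0],[0,0,-0.285]],
    [[0,-1,0],[0,0,-0.38]],
    [[0,-1,0],[0,0,-0.475]]
  ]
}}

```text
t: 6.3
tool_pos: [0.4866, 0.1433, 0.1369]
orientation: [-3.054, -0.727, 0.001]
force: [-0.2, -1.0, 0.5]
opening: 0.0929
gripper_force: 0.0
```

```bash
python3 p.py 0.503 0.1755 0.1 73
cp top.pkl top2.pkl
python3 - <<'E'
from m import *
T=load('top2'); g=cv2.cvtColor(cv2.resize(T['frame'],None,fx=4,fy=4,interpolation=2),cv2.COLOR_RGB2GRAY).astype(float)
h=hsv(T).astype(int)
out={k:[] for k in('bL','cL','gap','cR')}
for y in range(4*166,4*188):
    H,Sa,V=h[y,1140:1360].T; B=(H>98)&(H<120)&(Sa>110); W=(Sa<70)&(V>150)
    b=np.nonzero(B)[0]; 
    runs=np.split(b,np.nonzero(np.diff(b)>3)[0]+1); runs=[r for r in runs if len(r)>=2]
    if len(runs)<3: continue
    out['bL'].append((y,runs[0][0])); out['cL'].append((y,runs[0][-1]+1)); out['gap'].append((y,runs[1].mean())); 
    w=np.nonzero(W[int(runs[1][-1])+1:int(runs[2][0])])[0]; out['cR'].append((y,runs[1][-1]+1+w[-1]))
hd=np.array([.6043,-.179]); n=np.array([-np.sin(np.radians(5)),np.cos(np.radians(5))])
for k,z in(('bL',.012),('cL',.034),('gap',.013),('cR',.034)):
    p=np.array(out[k],float);f=np.polyfit(p[:,0],p[:,1],1)
    q=[onz(T,*dn((1140+np.polyval(f,y),y)),z) for y in(664,752)]
    d=q[0]-q[1];print(k,len(p),q[1],'yaw',np.degrees(np.arctan2(d[1],d[0])),'lat',[round(float(n@(a[:2]-hd)),4) for a in q])
E
```

```text
t 6.3 pos [0.4866 0.1433 0.1369] yaw 26.78 F [-0.2 -1.   0.5] q6 1.29 open 0.0929
shift [0.1457, -0.1064, 0.1849] turn [-0.0015, -0.0007, -0.5136]Traceback (most recent call last):
  File "<stdin>", line 11, in <module>
IndexError: index -1 is out of bounds for axis 0 with size 0
```

Emit:
{"method": "jog_arm", "body": {
  "rows": [
    [[0.146,-0.106,0.05],[0,0,-0.095]],
    [[0.146,-0.106,0.1],[0,0,-0.19]],
    [[0.146,-0.106,0.185],[0,0,-0.285]],
    [[0.146,-0.106,0.185],[0,0,-0.38]],
    [[0.146,-0.106,0.185],[0,0,-0.475]]
  ]
}}

```text
t: 6.8
tool_pos: [0.5021, 0.1699, 0.0989]
orientation: [-2.584, -1.784, 0.004]
force: [0.3, -0.4, 0.9]
opening: 0.0928
gripper_force: 0.0
```

```bash
python3 p.py 0.503 0.1755 0.016 73
python3 - <<'E'
from m import *
T=load('top2'); h=hsv(T).astype(int)
out={k:[] for k in('bL','cL','gap','cR')}
for y in range(4*166,4*186):
    H,Sa,V=h[y,1140:1360].T; B=(H>98)&(H<120)&(Sa>110); W=(Sa<70)&(V>150)
    b=np.nonzero(B)[0]; 
    runs=[r for r in np.split(b,np.nonzero(np.diff(b)>3)[0]+1) if len(r)>=2]
    if len(runs)<3: continue
    w=np.nonzero(W[int(runs[1][-1])+1:int(runs[2][0])])[0]
    if not len(w): continue
    out['bL'].append((y,runs[0][0])); out['cL'].append((y,runs[0][-1]+1)); out['gap'].append((y,runs[1].mean())); 
    out['cR'].append((y,runs[1][-1]+1+w[-1]))
hd=np.array([.6043,-.179]); n=np.array([-np.sin(np.radians(5)),np.cos(np.radians(5))])
for k,z in(('bL',.012),('cL',.034),('gap',.013),('cR',.034)):
    p=np.array(out[k],float);f=np.polyfit(p[:,0],p[:,1],1)
    q=[onz(T,*dn((1140+np.polyval(f,y),y)),z) for y in(664,744)]
    d=q[0]-q[1];print(k,len(p),q[1],'yaw',np.degrees(np.arctan2(d[1],d[0])),'lat',[round(float(n@(a[:2]-hd)),4) for a in q])
E
```

```text
t 6.8 pos [0.5021 0.1699 0.0989] yaw 69.26 F [ 0.3 -0.4  0.9] q6 0.59 open 0.0928
shift [0.0284, -0.0044, 0.4146] turn [-0.0019, 0.0008, -0.0416]
bL 72 [ 0.54718462 -0.14262189  0.012     ] yaw 5.3690840588627005 lat [0.0416, 0.0412]
cL 72 [ 0.54397353 -0.15544862  0.034     ] yaw 5.308434817121663 lat [0.0291, 0.0287]
gap 72 [ 0.54779695 -0.18400202  0.013     ] yaw 5.1699803712048285 lat [0.0001, -0.0001]
cR 72 [ 0.54495809 -0.20841941  0.034     ] yaw 6.894099420714637 lat [-0.022, -0.0241]
```

The press axis passes through the head at yaw 5.2°: base edge at 41.5 mm (42 expected), gap at 0. The channel block has shoulders to ±29 mm at z 34, so I'll grip with the tips 8 mm below the barrel axis.

Emit:
{"method": "jog_arm", "body": {
  "rows": [
    [[0.015,-0.004,0.1],[0,0,-0.04]],
    [[0.015,-0.004,0.2],[0,0,-0.04]],
    [[0.015,-0.004,0.2],[0,0,-0.04]]
  ]
}}

```text
t: 7.1
tool_pos: [0.5007, 0.1722, 0.057]
orientation: [-2.531, -1.855, 0.009]
force: [-0.3, 0.4, -0.3]
opening: 0.093
gripper_force: 0.0
```

```bash
python3 p.py 0.503 0.1755 0.017 73
```

```text
t 7.1 pos [0.5007 0.1722 0.057 ] yaw 72.48 F [-0.3  0.4 -0.3] q6 0.54 open 0.093
shift [0.0199, 0.0072, 0.2001] turn [-0.0038, 0.0019, -0.0058]
```

Emit:
{"method": "jog_arm", "body": {
  "rows": [
    [[0.012,0.006,0.1],[0,0,-0.004]],
    [[0.012,0.006,0.16],[0,0,-0.004]],
    [[0.012,0.006,0.19],[0,0,-0.004]],
    [[0.012,0.006,0.19],[0,0,-0.004]],
    [[0.012,0.006,0.19],[0,0,-0.004]]
  ]
}}

```text
t: 7.6
tool_pos: [0.5062, 0.1728, 0.0235]
orientation: [2.531, 1.862, 0.001]
force: [0.1, 0.1, -0.2]
opening: 0.093
gripper_force: 0.0
```

```bash
python3 p.py 0.503 0.1755 0.017 73
```

```text
t 7.6 pos [0.5062 0.1728 0.0235] yaw 72.68 F [ 0.1  0.1 -0.2] q6 0.54 open 0.093
shift [0.0083, -0.0194, 0.0324] turn [0.0002, -0.0002, -0.0035]
```

Emit:
{"method": "jog_arm", "body": {
  "rows": [
    [[0.008,-0.019,0.032],[0,0,-0.003]],
    [[0.008,-0.019,0.032],[0,0,-0.003]],
    [[0.008,-0.019,0.032],[0,0,-0.003]],
    [[0.008,-0.019,0.032],[0,0,-0.003]]
  ]
}}

```text
t: 8.0
tool_pos: [0.503, 0.1752, 0.0168]
orientation: [2.526, 1.867, 0.0]
force: [-0.4, -0.1, 0.1]
opening: 0.0928
gripper_force: 0.0
```

```bash
python3 p.py 0.503 0.1755 0.017 73
```

```text
t 8.0 pos [0.503  0.1752 0.0168] yaw 72.95 F [-0.4 -0.1  0.1] q6 0.54 open 0.0928
shift [0.0016, -0.0003, -0.0011] turn [0.0002, -0.0001, -0.0006]
```

Spot on. Close with a moderate squeeze.

Emit:
{"method": "jog_arm", "body": {
  "rows": [
    [[0,0,0],[0,0,0]],
    [[0,0,0],[0,0,0]],
    [[0,0,0],[0,0,0]],
    [[0,0,0],[0,0,0]],
    [[0,0,0],[0,0,0]]
  ],
  "hand": 1,
  "squeeze": 20
}}

```text
t: 8.5
tool_pos: [0.5029, 0.1752, 0.0166]
orientation: [-2.526, -1.867, -0.0]
force: [-0.1, 0.1, -0.3]
opening: 0.0574
gripper_force: 0.0
```

Emit:
{"method": "jog_arm", "body": {
  "rows": [
    [[0,0,-0.1],[0,0,0]],
    [[0,0,-0.25],[0,0,0]],
    [[0,0,-0.45],[0,0,0]],
    [[0,0,-0.55],[0,0,0]],
    [[0,0,-0.55],[0,0,0]]
  ]
}}

```text
t: 9.0
tool_pos: [0.5055, 0.1759, 0.1308]
orientation: [2.524, 1.866, 0.01]
force: [-0.1, -0.2, 0.3]
opening: 0.0176
gripper_force: 0.0
```

```bash
python3 p.py 0.5093 -0.1876 0.13 5.2
```

```text
t 9.0 pos [0.5055 0.1759 0.1308] yaw 72.95 F [-0.1 -0.2  0.3] q6 0.54 open 0.0176
shift [-1.732, 0.5508, 0.0009] turn [0.0021, -0.0044, 0.7528]
```

I lifted before the slow fingers had closed. Open, step aside and look again.

Emit:
{"method": "jog_arm", "body": {
  "rows": [
    [[-0.25,0,0],[0,0,0]],
    [[-0.5,0,0],[0,0,0]],
    [[-0.75,0,0],[0,0,0]],
    [[-1,0,0],[0,0,0]],
    [[-1,0,0],[0,0,0]]
  ],
  "hand": -1
}}

```text
t: 9.5
tool_pos: [0.4419, -0.0209, 0.1249]
orientation: [-2.531, -1.86, 0.005]
force: [-0.0, 0.5, -0.5]
opening: 0.0529
gripper_force: 0.0
```

```bash
cat > look.py <<'E'
from m import *
for n in('top','side'): grab(n)
T=load('top');S=load('side')
A,B,w,l,wc,n=desc(T,(199,196),185); print(A,B,w,l,wc,n)
a=onz(T,*A,.025);b=onz(T,*B,.025);d=(a-b)/np.linalg.norm(a-b); u=np.array([d[1],-d[0],0])
M=(a+b)/2;print('mid',M,'len',np.linalg.norm(a-b),'yaw',np.degrees(np.arctan2(d[1],d[0])))
P=onz(T,*wc,.048);e=u@(P-M);print('plate',P,'deg',np.degrees(np.arcsin(e/.023)),'along',d@(P-M))
x=cv2.resize(T['frame'][150:230,160:260],None,fx=4,fy=4,interpolation=2);y=cv2.resize(S['frame'][150:230,220:320],None,fx=4,fy=4,interpolation=2)
cv2.imwrite('pics/look.png',np.hstack([x,y])[:,:,::-1])
E
python3 look.py; python3 p.py 0.503 0.1755 0.1 73
```

```text
[179.44671631 190.66629028] [219.40753174 203.8298645 ] 13.297128639718581 42.073108466312426 [198.6625061  196.88751221] 1694
mid [0.50247164 0.1757301  0.025     ] len 0.1329268594415371 yaw 72.88875384596864
plate [0.50061794 0.1742997  0.048     ] deg -3.366901660975261 along -0.0019124933673933607
t 9.6 pos [ 0.4434 -0.0169  0.1254] yaw 72.75 F [-0.1  0.5  0.1] q6 0.15 open 0.0608
shift [1.0072, -0.0006, 0.1274] turn [-0.0008, -0.0001, -0.0028]
```

View pics/look.png

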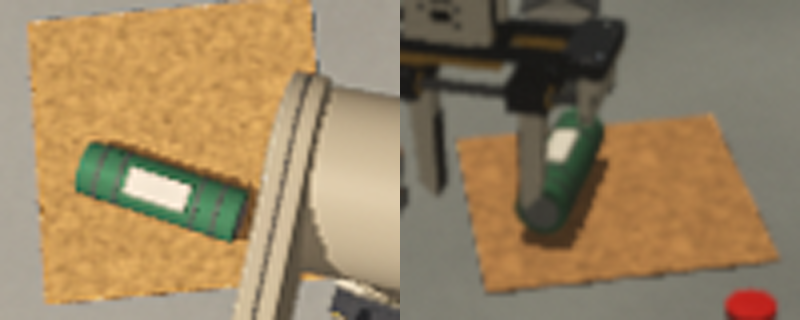

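The barrel hasn't moved: same pixels, plate up within about 3°. Grasp again, with a small +x bias that should take out the residual tilt.

Emit:
{"method": "jog_arm", "body": {
  "rows": [
    [[0.25,0,0],[0,0,0]],
    [[0.5,0,0],[0,0,0]],
    [[0.75,0,0.1],[0,0,0]],
    [[0.95,0,0.1],[0,0,0]],
    [[1,0,0.12],[0,0,0]]
  ]
}}

```text
t: 10.1
tool_pos: [0.5025, 0.1809, 0.1014]
orientation: [-2.52, -1.873, -0.0]
force: [0.3, -0.4, -1.0]
opening: 0.0926
gripper_force: 0.0
```

Emit:
{"method": "jog_arm", "body": {
  "rows": [
    [[0,0,0],[0,0,0]],
    [[0,0,0],[0,0,0]]
  ]
}}

```text
t: 10.3
tool_pos: [0.502, 0.1754, 0.1018]
orientation: [-2.524, -1.87, 0.003]
force: [-0.2, 0.2, 0.1]
opening: 0.0926
gripper_force: 0.0
```

```bash
python3 p.py 0.5037 0.1753 0.017 73
```

```text
t 10.3 pos [0.502  0.1754 0.1018] yaw 73.05 F [-0.2  0.2  0.1] q6 0.54 open 0.0926
shift [0.0026, 0.0089, 0.4239] turn [-0.0008, 0.0007, 0.0005]
```

Emit:
{"method": "jog_arm", "body": {
  "rows": [
    [[0.002,0.007,0.15],[0,0,0]],
    [[0.002,0.007,0.3],[0,0,0]],
    [[0.002,0.007,0.4],[0,0,0]],
    [[0.002,0.007,0.424],[0,0,0]],
    [[0.002,0.007,0.424],[0,0,0]]
  ]
}}

```text
t: 10.8
tool_pos: [0.5037, 0.174, 0.0175]
orientation: [-2.527, -1.866, 0.002]
force: [-0.3, -1.2, -0.5]
opening: 0.093
gripper_force: 0.0
```

Emit:
{"method": "jog_arm", "body": {
  "rows": [
    [[0,0,0],[0,0,0]],
    [[0,0,0],[0,0,0]]
  ]
}}

```text
t: 11.0
tool_pos: [0.5057, 0.1752, 0.0195]
orientation: [2.526, 1.866, 0.004]
force: [-0.5, 0.3, 0.4]
opening: 0.0931
gripper_force: 0.0
```

```bash
python3 p.py 0.5037 0.1753 0.017 73
```

```text
t 11.0 pos [0.5057 0.1752 0.0195] yaw 72.92 F [-0.5  0.3  0.4] q6 0.54 open 0.0931
shift [-0.0024, -0.0095, 0.0126] turn [0.0016, -0.0009, -0.0009]
```

Emit:
{"method": "jog_arm", "body": {
  "rows": [
    [[0,0,0],[0,0,0]],
    [[0,0,0],[0,0,0]]
  ]
}}

```text
t: 11.2
tool_pos: [0.5049, 0.1753, 0.0186]
orientation: [2.526, 1.867, 0.002]
force: [-0.9, 0.1, -0.8]
opening: 0.0931
gripper_force: 0.0
```

```bash
python3 p.py 0.5037 0.1753 0.017 73
```

```text
t 11.2 pos [0.5049 0.1753 0.0186] yaw 72.95 F [-0.9  0.1 -0.8] q6 0.54 open 0.0931
shift [-0.0018, -0.0057, 0.0078] turn [0.0007, -0.0004, -0.0005]
```

Emit:
{"method": "jog_arm", "body": {
  "rows": [
    [[0,-0.001,0.003],[0,0,0]],
    [[0,-0.001,0.003],[0,0,0]],
    [[0,-0.001,0.003],[0,0,0]],
    [[0,-0.001,0.003],[0,0,0]],
    [[0,-0.001,0.003],[0,0,0]]
  ],
  "hand": 1,
  "squeeze": 20
}}

```text
t: 11.7
tool_pos: [0.5041, 0.1752, 0.0171]
orientation: [-2.526, -1.867, 0.0]
force: [-0.8, -0.0, 1.0]
opening: 0.0574
gripper_force: 0.0
```

Emit:
{"method": "jog_arm", "body": {
  "rows": [
    [[0,0,0],[0,0,0]],
    [[0,0,0],[0,0,0]],
    [[0,0,0],[0,0,0]],
    [[0,0,0],[0,0,0]],
    [[0,0,0],[0,0,0]]
  ]
}}

```text
t: 12.2
tool_pos: [0.504, 0.1752, 0.0171]
orientation: [-2.526, -1.868, 0.0]
force: [-0.5, 0.9, -0.8]
opening: 0.0435
gripper_force: 20.0
```

```bash
python3 p.py 0.5037 0.1753 0.017 73
```

```text
t 12.2 pos [0.504  0.1752 0.0171] yaw 72.95 F [-0.5  0.9 -0.8] q6 0.54 open 0.0435
shift [-0.0001, -0.0015, 0.0004] turn [-0.0001, 0.0, -0.0006]
```

Emit:
{"method": "jog_arm", "body": {
  "rows": [
    [[0,0,-0.1],[0,0,0]],
    [[0,0,-0.25],[0,0,0]],
    [[0,0,-0.45],[0,0,0]],
    [[0,0,-0.55],[0,0,0]],
    [[0,0,-0.55],[0,0,0]]
  ]
}}

```text
t: 12.7
tool_pos: [0.5067, 0.1758, 0.131]
orientation: [2.524, 1.866, 0.01]
force: [0.8, 1.1, -2.8]
opening: 0.0433
gripper_force: 20.0
```

```bash
python3 p.py 0.5047 -0.188 0.12 5.2
```

```text
t 12.7 pos [0.5067 0.1758 0.131 ] yaw 72.95 F [ 0.8  1.1 -2.8] q6 0.54 open 0.0433
shift [-1.7424, 0.5234, 0.0522] turn [0.002, -0.0042, 0.7528]
```

Emit:
{"method": "jog_arm", "body": {
  "rows": [
    [[-0.17,0.05,0],[0,0,0.075]],
    [[-0.35,0.1,0],[0,0,0.15]],
    [[-0.52,0.15,0],[0,0,0.225]],
    [[-0.7,0.2,0],[0,0,0.3]],
    [[-0.87,0.26,0],[0,0,0.376]]
  ]
}}

```text
t: 13.2
tool_pos: [0.5012, -0.0077, 0.1248]
orientation: [-2.962, -1.044, 0.004]
force: [0.6, -0.3, -2.4]
opening: 0.0436
gripper_force: 20.0
```

```bash
python3 p.py 0.5047 -0.188 0.12 5.2
```

```text
t 13.2 pos [ 0.5012 -0.0077  0.1248] yaw 38.84 F [ 0.6 -0.3 -2.4] q6 0.78 open 0.0436
shift [-0.5516, 0.7133, 0.0238] turn [-0.0009, 0.0017, 0.3738]
```

Emit:
{"method": "jog_arm", "body": {
  "rows": [
    [[-0.14,0.18,0],[0,0,0.09]],
    [[-0.28,0.36,0],[0,0,0.18]],
    [[-0.42,0.54,0],[0,0,0.27]],
    [[-0.52,0.67,0.01],[0,0,0.35]],
    [[-0.55,0.71,0.02],[0,0,0.374]]
  ]
}}

```text
t: 13.7
tool_pos: [0.5057, -0.1888, 0.1209]
orientation: [-3.138, -0.138, 0.004]
force: [-0.6, 0.8, -3.1]
opening: 0.0434
gripper_force: 20.0
```

Emit:
{"method": "jog_arm", "body": {
  "rows": [
    [[0,0,0],[0,0,0]],
    [[0,0,0],[0,0,0]],
    [[0,0,0],[0,0,0]]
  ]
}}

```text
t: 14.0
tool_pos: [0.5068, -0.1843, 0.1226]
orientation: [-3.137, -0.154, 0.001]
force: [0.7, -0.4, -1.9]
opening: 0.0433
gripper_force: 20.0
```

```bash
python3 p.py 0.5047 -0.188 0.042 5.2
```

```text
t 14.0 pos [ 0.5068 -0.1843  0.1226] yaw 5.62 F [ 0.7 -0.4 -1.9] q6 1.03 open 0.0433
shift [-0.0122, 0.0175, 0.4028] turn [-0.0006, 0.0005, 0.0047]
```

Emit:
{"method": "jog_arm", "body": {
  "rows": [
    [[-0.012,0.016,0.15],[0,0,0.004]],
    [[-0.012,0.016,0.3],[0,0,0.004]],
    [[-0.012,0.016,0.36],[0,0,0.004]],
    [[-0.012,0.016,0.37],[0,0,0.004]],
    [[-0.012,0.016,0.37],[0,0,0.004]]
  ]
}}

```text
t: 14.5
tool_pos: [0.5054, -0.1889, 0.0498]
orientation: [3.138, 0.141, 0.0]
force: [-0.0, -0.8, -1.9]
opening: 0.0438
gripper_force: 20.0
```

Emit:
{"method": "jog_arm", "body": {
  "rows": [
    [[0,0,0],[0,0,0]],
    [[0,0,0],[0,0,0]],
    [[0,0,0],[0,0,0]]
  ]
}}

```text
t: 14.8
tool_pos: [0.5057, -0.1897, 0.0503]
orientation: [3.138, 0.139, 0.003]
force: [0.3, -0.8, -1.9]
opening: 0.0435
gripper_force: 20.0
```

```bash
python3 p.py 0.5047 -0.188 0.037 5.2
```

```text
t 14.8 pos [ 0.5057 -0.1897  0.0503] yaw 5.09 F [ 0.3 -0.8 -1.9] q6 1.03 open 0.0435
shift [-0.0042, -0.0092, 0.0664] turn [0.0006, -0.001, -0.0012]
```

Emit:
{"method": "jog_arm", "body": {
  "rows": [
    [[-0.004,-0.008,0.02],[0,0,-0.001]],
    [[-0.004,-0.008,0.035],[0,0,-0.001]],
    [[-0.004,-0.008,0.048],[0,0,-0.001]],
    [[-0.004,-0.008,0.055],[0,0,-0.001]],
    [[-0.004,-0.008,0.055],[0,0,-0.001]]
  ]
}}

```text
t: 15.3
tool_pos: [0.504, -0.1881, 0.0381]
orientation: [3.138, 0.142, 0.0]
force: [-0.5, -2.6, -1.4]
opening: 0.0435
gripper_force: 20.0
```

```bash
python3 p.py 0.5047 -0.188 0.037 5.2
```

```text
t 15.3 pos [ 0.504  -0.1881  0.0381] yaw 5.17 F [-0.5 -2.6 -1.4] q6 1.03 open 0.0435
shift [0.0035, -0.0004, 0.0056] turn [0.0002, 0.0, -0.0003]
```

Emit:
{"method": "jog_arm", "body": {
  "rows": [
    [[0.003,0.003,0.004],[0,0,0]],
    [[0.003,0.003,0.007],[0,0,0]],
    [[0.003,0.003,0.007],[0,0,0]]
  ]
}}

```text
t: 15.6
tool_pos: [0.5049, -0.1888, 0.0373]
orientation: [3.138, 0.142, 0.001]
force: [-2.3, -1.2, 3.7]
opening: 0.0435
gripper_force: 20.0
```

Emit:
{"method": "jog_arm", "body": {
  "rows": [
    [[0,0,0],[0,0,0]],
    [[0,0,0],[0,0,0]],
    [[0,0,0],[0,0,0]],
    [[0,0,0],[0,0,0]],
    [[0,0,0],[0,0,0]]
  ],
  "hand": -0.7
}}

```text
t: 16.1
tool_pos: [0.5046, -0.1883, 0.0366]
orientation: [-3.138, -0.142, 0.0]
force: [0.9, -1.2, -0.6]
opening: 0.0772
gripper_force: 0.0
```

Emit:
{"method": "jog_arm", "body": {
  "rows": [
    [[0,0,-0.1],[0,0,0]],
    [[0,0,-0.25],[0,0,0]],
    [[-0.2,0,-0.35],[0,0,0]],
    [[-0.4,0,-0.35],[0,0,0]],
    [[-0.6,0,-0.35],[0,0,0]]
  ]
}}

```text
t: 16.6
tool_pos: [0.3846, -0.1995, 0.1075]
orientation: [3.137, 0.143, 0.002]
force: [-0.0, -0.0, -0.7]
opening: 0.0793
gripper_force: 0.0
```

```bash
python3 - <<'E'
from m import *
for n in('top','side'): grab(n)
T=load('top');S=load('side')
x=cv2.resize(T['frame'][120:230,270:370],None,fx=4,fy=4,interpolation=2);y=cv2.resize(S['frame'][200:310,235:335],None,fx=4,fy=4,interpolation=2)
cv2.imwrite('pics/lay.png',np.hstack([x,y])[:,:,::-1])
E
python3 p.py 0.4147 -0.196 0.04 5.2
```

```text
t 16.7 pos [ 0.381  -0.1986  0.1056] yaw 5.1 F [ 0.6 -0.4 -0.3] q6 0.88 open 0.0789
shift [0.1697, 0.0022, 0.3275] turn [-0.0008, 0.0018, -0.0012]
```

View pics/lay.png

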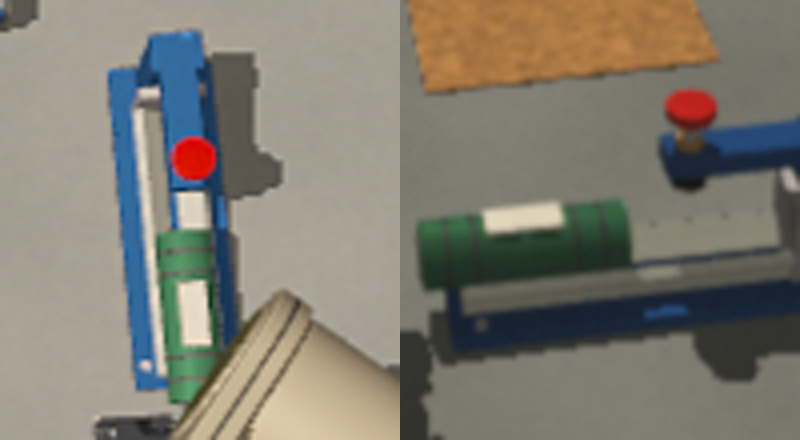

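The barrel lies in the channel with the plate up. I'll work out the tilt allowing for parallax.

```bash
cat > tilt.py <<'E'
from m import *
import sys
def tilt(T,v0,v1):
    h=hsv(T).astype(int); H,Sa,V=[h[...,i] for i in range(3)]
    L=[];Rr=[];W=[]
    for y in range(4*v0,4*v1):
        g=np.nonzero((H[y,1160:1340]>48)&(H[y,1160:1340]<95)&(Sa[y,1160:1340]>65))[0]
        w=np.nonzero((Sa[y,1160:1340]<62)&(V[y,1160:1340]>185))[0]
        w=w[(w>g[0])&(w<g[-1])]
        if len(w)<10: continue
        L.append((1160+g[0],y));Rr.append((1160+g[-1],y));W.append((1160+(w[0]+w[-1])/2,y))
    c=lambda A:dn(np.median(np.array(A),0))
    l,r,w=c(L),c(Rr),c(W); print('px',l,r,w,len(W))
    n=np.array([-np.sin(np.radians(5.2)),np.cos(np.radians(5.2)),0])
    o,dl=ray(T,*l);_,dr=ray(T,*r);b=(dl+dr)/2; A=o+b*(.045-o[2])/b[2]; P=onz(T,*w,.068)
    hd=np.array([.6043,-.179,.045]);print('axis lat',n@(A-hd),'plate lat',n@(P-hd),'tilt',np.degrees(np.arcsin(n@(P-A)/.023)))
tilt(load('top'),int(sys.argv[1]),int(sys.argv[2]))
E
python3 tilt.py 192 205
python3 - <<'E'
from m import *
S=load('side');T=load('top')
# plate centre via both views
h=hsv(T).astype(int);w=np.zeros(h.shape[:2],bool);w[4*188:4*208,4*311:4*325]=1
wt=comp2((h[...,1]<62)&(h[...,2]>185)&w);qt=dn(cv2.minAreaRect(pts(wt))[0])
h=hsv(S).astype(int);w=np.zeros(h.shape[:2],bool);w[4*248:4*262,4*252:4*280]=1
ws=comp2((h[...,1]<62)&(h[...,2]>120)&w);qs=dn(cv2.minAreaRect(pts(ws))[0])
P,e=tri(T,qt,S,qs);n=np.array([-np.sin(np.radians(5.2)),np.cos(np.radians(5.2)),0]);p=np.array([n[1],-n[0],0])
print(qt,qs,P,e,'lat',n@(P-[.6043,-.179,0]),'press x',50+1e3*(p@(P-[.6043,-.179,0])))
E
```

```text
px [310.625 198.   ] [323.625 198.   ] [317.9375 198.    ] 52
axis lat -0.0009548249271600587 plate lat -7.22404694587428e-05 tilt 2.1991644819674017
[318.07055664 197.95545959] [265.5  252.75] [ 0.50162132 -0.18845545  0.07056204] 0.00039314616536321794 lat -0.0001105045212867704 press x -53.11307026687851
```

Emit:
{"method": "jog_arm", "body": {
  "rows": [
    [[0,0,0.15],[0,0,0]],
    [[0,0.002,0.27],[0,0,0]],
    [[0,0.002,0.32],[0,0,0]],
    [[0,0.002,0.32],[0,0,0]],
    [[0,0.002,0.32],[0,0,0]]
  ],
  "hand": 1
}}

```text
t: 17.2
tool_pos: [0.3857, -0.1998, 0.0435]
orientation: [3.138, 0.142, 0.001]
force: [-0.7, -0.6, -0.7]
opening: 0.0438
gripper_force: 0.0
```

Emit:
{"method": "jog_arm", "body": {
  "rows": [
    [[0,0,0],[0,0,0]],
    [[0,0,0],[0,0,0]],
    [[0,0,0],[0,0,0]],
    [[0,0,0],[0,0,0]],
    [[0,0,0],[0,0,0]]
  ]
}}

```text
t: 17.7
tool_pos: [0.3853, -0.1997, 0.043]
orientation: [3.138, 0.142, 0.0]
force: [0.2, 0.1, 0.4]
opening: 0.0036
gripper_force: 0.0
```

```bash
python3 p.py 0.5321 -0.1856 0.041 5.2
```

```text
t 17.7 pos [ 0.3853 -0.1997  0.043 ] yaw 5.18 F [0.2 0.1 0.4] q6 0.88 open 0.0036
shift [0.7375, -0.004, 0.0099] turn [0.0001, -0.0002, -0.0003]
```

Emit:
{"method": "jog_arm", "body": {
  "rows": [
    [[0.08,-0.002,0.005],[0,0,0]],
    [[0.15,-0.003,0.009],[0,0,0]],
    [[0.19,-0.003,0.009],[0,0,0]],
    [[0.22,-0.003,0.009],[0,0,0]],
    [[0.25,-0.003,0.009],[0,0,0]]
  ]
}}

```text
t: 18.2
tool_pos: [0.4345, -0.1943, 0.0407]
orientation: [-3.138, -0.142, 0.002]
force: [-2.3, -0.2, 2.0]
opening: 0.0004
gripper_force: 1.4
```

Emit:
{"method": "jog_arm", "body": {
  "rows": [
    [[0.03,0,0],[0,0,0]],
    [[0.06,0,0],[0,0,0]],
    [[0.09,0,0],[0,0,0]],
    [[0.12,0,0],[0,0,0]],
    [[0.15,0,0],[0,0,0]]
  ]
}}

```text
t: 18.7
tool_pos: [0.4652, -0.1917, 0.0409]
orientation: [-3.138, -0.142, 0.0]
force: [-2.0, 0.6, 0.4]
opening: 0.0005
gripper_force: 1.0
```

Emit:
{"method": "jog_arm", "body": {
  "rows": [
    [[0.03,0,0],[0,0,0]],
    [[0.06,0,0],[0,0,0]],
    [[0.09,0,0],[0,0,0]],
    [[0.12,0,0],[0,0,0]],
    [[0.15,0,0],[0,0,0]]
  ]
}}

```text
t: 19.2
tool_pos: [0.4951, -0.1889, 0.0409]
orientation: [-3.138, -0.142, 0.0]
force: [-2.5, 3.1, 1.4]
opening: 0.0002
gripper_force: 1.3
```

```bash
python3 p.py 0.5321 -0.1856 0.041 5.2
```

```text
t 19.2 pos [ 0.4951 -0.1889  0.0409] yaw 5.18 F [-2.5  3.1  1.4] q6 1.02 open 0.0002
shift [0.186, 0.0001, -0.0005] turn [-0.0001, 0.0002, -0.0002]
```

37 mm to go; push slowly and watch the force.

Emit:
{"method": "jog_arm", "body": {
  "rows": [
    [[0.03,0,0],[0,0,0]],
    [[0.06,0,0],[0,0,0]],
    [[0.09,0,0],[0,0,0]],
    [[0.12,0,0],[0,0,0]],
    [[0.15,0,0],[0,0,0]]
  ]
}}

```text
t: 19.7
tool_pos: [0.525, -0.1863, 0.0409]
orientation: [-3.138, -0.142, 0.0]
force: [-3.7, 1.9, 1.4]
opening: 0.0004
gripper_force: 1.4
```

Emit:
{"method": "jog_arm", "body": {
  "rows": [
    [[0.01,0,0],[0,0,0]],
    [[0.02,0,0],[0,0,0]],
    [[0.025,0,0],[0,0,0]],
    [[0.03,0,0],[0,0,0]],
    [[0.03,0,0],[0,0,0]]
  ]
}}

```text
t: 20.2
tool_pos: [0.5306, -0.1859, 0.041]
orientation: [3.138, 0.142, 0.0]
force: [-2.4, -0.3, 0.8]
opening: 0.0008
gripper_force: 0.9
```

Emit:
{"method": "jog_arm", "body": {
  "rows": [
    [[0.005,0,0],[0,0,0]],
    [[0.01,0,0],[0,0,0]],
    [[0.015,0,0],[0,0,0]]
  ]
}}

```text
t: 20.5
tool_pos: [0.531, -0.1858, 0.0409]
orientation: [-3.138, -0.142, 0.008]
force: [-20.0, -0.1, 14.6]
opening: 0.0007
gripper_force: 10.0
```

It has hit the stop: 20 N with no further advance, within 1 mm of the predicted place. Back off, lift clear and check.

Emit:
{"method": "jog_arm", "body": {
  "rows": [
    [[-0.015,0,0],[0,0,0]],
    [[-0.05,0,0],[0,0,0]],
    [[-0.2,0,0],[0,0,0]],
    [[-0.35,0,-0.2],[0,0,0]],
    [[-0.5,0,-0.4],[0,0,0]]
  ]
}}

```text
t: 21.0
tool_pos: [0.4317, -0.194, 0.1203]
orientation: [-3.137, -0.142, 0.004]
force: [0.9, -0.9, 1.0]
opening: 0.0002
gripper_force: 0.0
```

Emit:
{"method": "jog_arm", "body": {
  "rows": [
    [[0,0,-0.2],[0,0,0]],
    [[0,0,-0.35],[0,0,0]],
    [[0,0,-0.35],[0,0,0]]
  ]
}}

```text
t: 21.3
tool_pos: [0.4366, -0.1964, 0.1969]
orientation: [3.133, 0.141, 0.014]
force: [-0.1, -0.5, 0.7]
opening: 0.0005
gripper_force: 0.0
```

```bash
python3 - <<'E'
from m import *
for n in('top','side'): grab(n)
T=load('top');S=load('side')
x=cv2.resize(T['frame'][120:230,270:370],None,fx=4,fy=4,interpolation=2);y=cv2.resize(S['frame'][200:310,255:355],None,fx=4,fy=4,interpolation=2)
cv2.imwrite('pics/home.png',np.hstack([x,y])[:,:,::-1])
E
python3 p.py 0.6043 -0.179 0.16 5.2
```

```text
t 21.4 pos [ 0.4345 -0.1951  0.1917] yaw 5.17 F [ 0.6 -0.2  0.3] q6 0.95 open 0.0004
shift [0.8525, -0.0037, 0.1608] turn [0.001, -0.0016, -0.0003]
```

View pics/home.png

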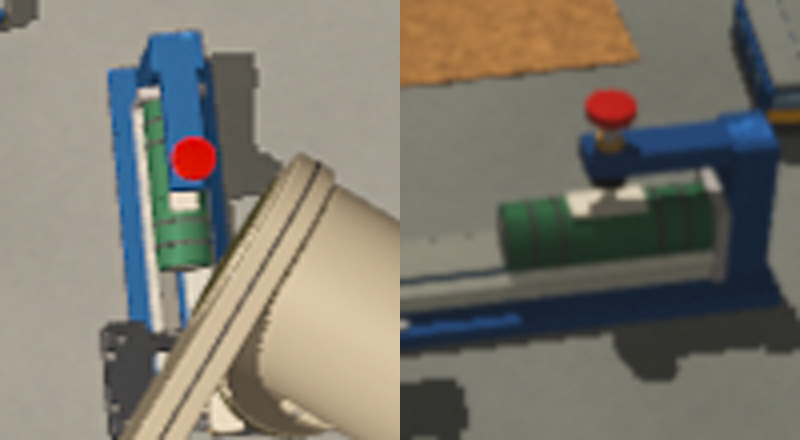

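The barrel is up against the stop with its plate under the pad, at right-crop (605,203). Now to the plunger head.

Emit:
{"method": "jog_arm", "body": {
  "rows": [
    [[0.2,0,0],[0,0,0]],
    [[0.42,0,0.05],[0,0,0]],
    [[0.64,0,0.1],[0,0,0]],
    [[0.8,-0.003,0.13],[0,0,0]],
    [[0.85,-0.003,0.15],[0,0,0]]
  ]
}}

```text
t: 21.9
tool_pos: [0.604, -0.1772, 0.157]
orientation: [-3.136, -0.144, 0.006]
force: [-0.2, 0.5, -1.4]
opening: 0.0006
gripper_force: 0.0
```

Emit:
{"method": "jog_arm", "body": {
  "rows": [
    [[0,0,0],[0,0,0]],
    [[0,0,0],[0,0,0]],
    [[0,0,0],[0,0,0]],
    [[0,0,0],[0,0,0]]
  ]
}}

```text
t: 22.3
tool_pos: [0.6026, -0.1791, 0.1617]
orientation: [3.138, 0.141, 0.001]
force: [0.5, 0.3, 0.8]
opening: 0.0007
gripper_force: 0.0
```

```bash
python3 p.py 0.6043 -0.179 0.127 5.2
```

```text
t 22.3 pos [ 0.6026 -0.1791  0.1617] yaw 5.14 F [0.5 0.3 0.8] q6 1.11 open 0.0007
shift [0.0085, 0.0001, 0.1736] turn [0.0003, -0.0005, -0.0007]
```

Emit:
{"method": "jog_arm", "body": {
  "rows": [
    [[0.006,0,0.05],[0,0,0]],
    [[0.006,0,0.09],[0,0,0]],
    [[0.006,0,0.12],[0,0,0]],
    [[0.006,0,0.14],[0,0,0]],
    [[0.006,0,0.155],[0,0,0]]
  ]
}}

```text
t: 22.8
tool_pos: [0.6042, -0.1787, 0.1299]
orientation: [3.138, 0.142, -0.0]
force: [-2.8, 0.8, 6.8]
opening: 0.0006
gripper_force: 3.2
```

Emit:
{"method": "jog_arm", "body": {
  "rows": [
    [[0,0,0.008],[0,0,0]],
    [[0,0,0.016],[0,0,0]],
    [[0,0,0.022],[0,0,0]],
    [[0,0,0.022],[0,0,0]]
  ]
}}

```text
t: 23.2
tool_pos: [0.6043, -0.1787, 0.1273]
orientation: [3.138, 0.142, 0.0]
force: [-6.4, 1.4, 14.3]
opening: 0.0001
gripper_force: 7.1
```

Fully down: z is 127.3 mm and the force is above the 8 N of the spring. A touch more, then hold.

Emit:
{"method": "jog_arm", "body": {
  "rows": [
    [[0,0,0.002],[0,0,0]],
    [[0,0,0.003],[0,0,0]],
    [[0,0,0.003],[0,0,0]],
    [[0,0,0.003],[0,0,0]],
    [[0,0,0.003],[0,0,0]]
  ]
}}

```text
t: 23.7
tool_pos: [0.6043, -0.1788, 0.1272]
orientation: [3.138, 0.142, 0.0]
force: [-8.8, 2.3, 17.7]
opening: 0.0006
gripper_force: 8.7
```

Emit:
{"method": "jog_arm", "body": {
  "rows": [
    [[0,0,0],[0,0,0]],
    [[0,0,0],[0,0,0]],
    [[0,0,0],[0,0,0]],
    [[0,0,0],[0,0,0]],
    [[0,0,0],[0,0,0]]
  ]
}}

```text
t: 24.2
tool_pos: [0.6043, -0.1787, 0.1272]
orientation: [3.138, 0.142, 0.0]
force: [-7.9, 1.8, 17.1]
opening: 0.0003
gripper_force: 8.7
```

Emit:
{"method": "jog_arm", "body": {
  "rows": [
    [[0,0,-0.03],[0,0,0]],
    [[0,0,-0.07],[0,0,0]],
    [[0,0,-0.12],[0,0,0]],
    [[0,0,-0.25],[0,0,0]],
    [[0,0,-0.4],[0,0,0]]
  ]
}}

```text
t: 24.7
tool_pos: [0.6032, -0.1779, 0.2039]
orientation: [-3.137, -0.142, 0.006]
force: [0.6, -0.0, 0.1]
opening: 0.0003
gripper_force: 0.0
```

Emit:
{"method": "jog_arm", "body": {
  "rows": [
    [[-0.2,0,-0.1],[0,0,0]],
    [[-0.45,0,-0.1],[0,0,0]],
    [[-0.7,0,-0.1],[0,0,0]],
    [[-0.9,0,-0.1],[0,0,0]],
    [[-0.9,0,-0.1],[0,0,0]]
  ]
}}

```text
t: 25.2
tool_pos: [0.4211, -0.1946, 0.2243]
orientation: [-3.138, -0.139, 0.003]
force: [0.5, -1.1, -1.6]
opening: 0.0002
gripper_force: 0.0
```

```bash
python3 - <<'E'
from m import *
for n in('top','side'): grab(n)
T=load('top');S=load('side'); q=[]
for c,nr in((T,(318,159)),(S,(307,226))):
    h=hsv(c).astype(int); red=((h[...,0]<6)|(h[...,0]>174))&(h[...,1]>180)&(h[...,2]>60)
    q.append(dn(cv2.fitEllipse(cv2.convexHull(pts(comp(red,nr))))[0]))
print('head',q,tri(T,q[0],S,q[1]))
x=cv2.resize(T['frame'][120:210,270:370],None,fx=3,fy=3,interpolation=2);y=cv2.resize(S['frame'][200:290,255:355],None,fx=5,fy=5,interpolation=2)
cv2.imwrite('pics/end.png',np.hstack([np.vstack([x,np.zeros((180,300,3),np.uint8)]),y])[:,:,::-1])
print(robot.read_state()['force'])
E
```

```text
head [array([318.14044189, 159.13995361]), array([307.30581665, 226.65362549])] (array([ 0.60453471, -0.17928049,  0.138635  ]), np.float64(0.0006767602897501913))
[-0.34946822  0.00701436  0.20531806]
```

View pics/end.png

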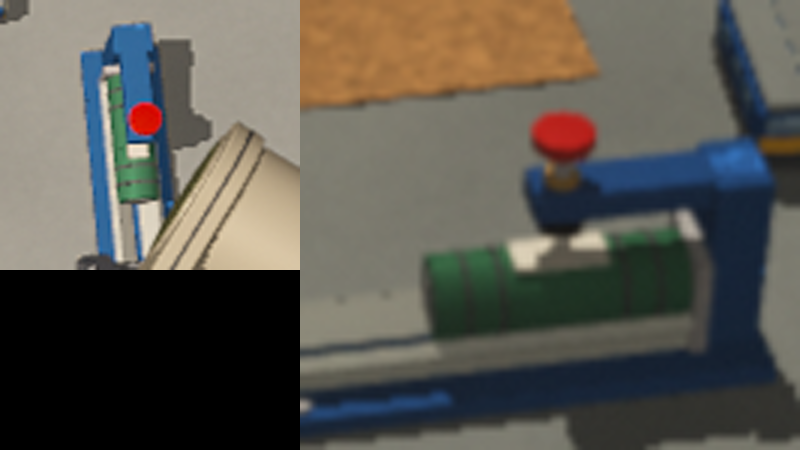

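The plunger is back up, with the head at its initial pixels (318,159) and (307,227). The barrel is still home at the stop, plate up under the pad. It was held down for about 1.1 s, so I'm handing in.

```bash
python3 -c "
from plant import robot
print(robot.close_job())"
```

```text
the job is handed in; nothing more can be done
None
```

The job is handed in, finished at about 25 s: the green barrel was rolled until its plate faced up to within about 3°, laid in the channel and slid against the end stop; the plunger was pressed to its stop for about 1.1 s and sprang back, and the other models and the tweezers were not touched.

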